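# Lock the tool rest with the push-button pin

### The arm

A 7-joint arm with a two-finger parallel gripper is mounted at the origin on the work surface. World frame = base frame: x ahead of the robot, y to its left, z up, the work surface at z = 0. Lengths are in m, angles in rad, forces in N, time in s.
With the tool pointing down it reaches from about 0.425 to 0.925 m from the base axis. Payload 6.8 kg.
Tool frame: the origin (TCP) lies on the front face of the gripper's body, between the roots of the fingers; the fingertips stand 73 mm ahead of it and the grasp point (between the pads) lies 54 mm ahead of it; z points along the fingers, y is the direction in which the jaws open and shut (so a half turn about z gives the same grasp; the last joint's range is limited). The gripper opens to 85 mm and grips with 20 to 120 N. Pads are 22 mm wide; open, the fingers measure 114 mm over their backs; the gripper's body (76 mm by 85 mm) begins 54 mm behind the grasp point. The pads swing forward as they close: fully open they stand 13 mm farther back than shut.
Start: joints at [1.212, 0.477, 0.022, 1.555, -0.011, 1.109, -0.083], TCP at [0.168, -0.654, 0.304] pointing down, gripper open.
Joint ranges: [-2.96, 2.96], [-0.34, 2.1], [-1.41, 1.46], [0.24, 2.44], [-1.37, 4.51], [0.17, 1.92], [-2.96, 2.96]. Speed limits (rad/s): [2.39, 2.39, 3.14, 3.14, 3.14, 3.14, 3.14].

### API

Orientations are given as a unit quaternion [w, x, y, z].
In Python, from station import get_obs, read_camera, hand_in, spot_in, cut_out, spot_point gives the robot as it stands. The module is installed in compiled form; this text tells all that it offers.
- The arm moves only by the tool move_arm, never from a script. Its arguments are lists of equal length, an entry for each row: "gripper": the opening, from 0 (shut) to 1 (fully open); "xyz": the shift along the tool's x, y, z in cm, a list of three; "twist": the turn about the tool's z in rad. A call has 1 to 5 rows; each row is the pose to reach, as a shift and turn from the pose commanded when the call began, along the tool's axes at that moment; what a row does not reach only later rows make up. A row lasts 1/12 s, in which the tool goes at most 41.7 mm and 7.16 degrees, less where a joint would pass 70% of its speed; a pose out of reach is approached as far as the arm can. A call with a gripper value outside its range is refused whole. The fingers move at their own pace and stop on an object; "squeeze" is the grip in N (left out, the last holds). Time passes only in rows, so rows that repeat a pose let the fingers close. It gives the time, the measured TCP pose, the force and the opening at its end, in the units of the state.
- get_obs(): the state, without advancing time (a new reading comes with each control period).
- read_camera(name): name is "scene" or "top" or "wrist"; returns a dict with "pixels" (480x640x3 uint8, red, green, blue), "fx", "fy", "cx", "cy" (pixels), "R" (3x3) and "t" (3): a world point X has camera coordinates R X + t. Camera axes: x right, y down, z forward; pixel columns grow to the right and rows downward; lengths in m; the calibration is good to about 2 mm. The wrist camera is an equidistant fisheye: a pixel r from the principal point sees the ray r / f radians off the axis. A picture is of the moment at which its call begins. There is no depth.
- hand_in(): hands the job in, once; it reports no verdict.
Trained networks look in the newest picture that a camera, given by its name, has taken for a name from the list of things; names that differ only in an ending like _2 or _b are one class to them, and where a whole thing is asked for, a point or a joint stands for the part that bears it (a point fixed in the world has none). Each returns a list of dicts, best first, with "p" (0 to 1); they miss things now and then, are a little off and sometimes report something else, mostly with a low value. They report only what shows in the picture. A call takes as long as a camera call. They do not tell look-alikes from the thing itself.
- spot_in(query, camera): "centre" ([x, y, z] in m, in world coordinates, good to about 4 mm: the middle of the surface that is visible of it).
- cut_out(query, camera): "pixels" (480x640 bool, what is visible of it).
- spot_point(query, camera): "centre" ([x, y, z] in m, in world coordinates, good to about 4 mm: a listed point, or the origin of a listed thing).
The state is a dict: "t": time; "q": joint angles; "joint_vel": joint speeds; "joint_torque": joint torques, N m; "eef_pos": TCP position; "tool_rot": TCP orientation; "contact_force": force on the tool from outside, world axes, zero at the start; "torque": the same for the moment, N m; "gripper_width": opening from 0.0 (shut) to 1.0 (fully open).
Only numpy, scipy, OpenCV 4.12 (cv2) and the standard library are available. Lean on these libraries where they do the work, as an engineer would, in place of code of your own. Each camera call takes 0.05 s, during which the arm holds its last target.

### The job

The lathe's tool rest is already lined up in its green bracket and needs locking. Take the pin that has a push button on the side of its grip out of the wooden rack, squeezing the button in as you hold it, put it down through the bracket's aligned holes with the button still held in until its flange sits flush on the bracket, and let go so that the button springs out and the balls lock it.

Things in the scene. Friction and masses are not known exactly. Their poses are not given: they have to be found in the camera images.
- pin: Ball-lock pin upright in the rack; two plain pins stand there too. Origin: shank axis, underside of its flange (52 mm across, 5 thick); z up. Black grip 30x30 mm, z=5 to 55, flat back at x=+16. Steel button on the -x side: 20 wide (y), 24 tall, centre z=36; face at x=-25 out, -17 in: fingers closing along x squeeze it from 41 to 33 mm. Shank 16 mm thick to z=-70, last 12 mm tapered. 0.2 kg.
- pin_button (a joint): The pin's push button: 0 out, 0.008 m fully in. A spring pushes it out: it starts to move at 2.4 N and takes 4 N fully in. Two steel balls at z=-57 mm on the shank stick out along the pin's +y and -y, 32 mm overall, while the button is out; they draw in flush with the shank as it goes fully in.
- bracket_hole (a point): Centre of the upper hole, at the top face of the green fixed bracket, 100 mm above the bench; z up. Three round holes of 26 mm in one vertical line (two ears 100 mm (y) x 70 mm, a steel tongue between); the stack is 44 mm deep, 46 mm of air below it. The tool rest's bar stands 125 mm off along the point's +x, its top 22 mm above the hole's face; elsewhere on the bracket nothing is above that face.
- rack: Light wooden rack, fixed, 90 mm (x) by 290 mm (y), origin under its centre on the bench. Its top board, 90 mm above the bench, has three 40 mm holes at y=-85, 0 and +85 mm in which the pins stand, flanges resting on the board, tops up to 55 mm above it.
Things that resemble listed ones, but are neither listed nor needed, are in the scene too. Leave any pink look-alike of the part that bears bracket_hole alone.

How it is judged:
By the outcome, as a careful person would: the job done as asked, in the order asked, and still so for the second after the job is handed in, with the robot touching nothing.
It also fails if it takes over 45 s, if anything falls off the work surface, if the arm or the gripper's body presses on something with over 40 N, if the wrist force passes 120 N, or if a joint passes its speed limit or range.

## Working session

There is one attempt and no reset: what is moved stays moved. The work goes in short steps, Python scripts to look and compute and a tool call to move; the robot and the scene stay as the last step left them, time stands still between calls to the robot, and variables do not carry over. Pictures are saved under pics/ and viewed, and the job is handed in when it is done.

Besides the shell and the picture viewer there is one more tool, called after "Emit:" as name(argument=value, ...) on one line, values as JSON. move_arm: Moves the arm, as the interface text tells. Its arguments: {"type":"object","properties":{"gripper":{"type":"array","items":{"type":"number"}},"xyz":{"type":"array","items":{"type":"array","items":{"type":"number"}}},"twist":{"type":"array","items":{"type":"number"}},"squeeze":{"type":"number"}},"required":["gripper","xyz","twist"]}

```bash
mkdir -p pics
python3 - <<'E'
from station import *
import cv2
o=get_obs();print({k:o[k] for k in('t','eef_pos','tool_rot','gripper_width','contact_force')})
for c in('scene','top','wrist'):
    r=read_camera(c);cv2.imwrite(f'pics/{c}0.png',r['pixels'][:,:,::-1])
    print(c,r['fx'],r['cx'],r['cy'],r['R'],r['t'])
    for q in('pin','rack','pin_button'):
        print(q,[(d['p'],d['centre']) for d in spot_point(q,c)][:5])
    print('bh',[(d['p'],d['centre']) for d in spot_point('bracket_hole',c)][:5])
E
```

```text
{'t': 0.0, 'eef_pos': array([ 0.16738933, -0.6534426 ,  0.30292415]), 'tool_rot': array([-8.98803562e-04,  9.92148043e-01,  1.25065656e-01, -1.85039085e-04]), 'gripper_width': 1.0002102948370228, 'contact_force': array([-0.18862573, -0.30534504,  0.57348716])}
scene 527.3200101418745 328.1792533992578 233.70129004181283 [[ 0.65297983  0.75727553 -0.01229311]
 [ 0.55072973 -0.4858977  -0.67867532]
 [-0.51991741  0.43639111 -0.73433554]] [-0.24204073 -0.13364656  1.30366018]
pin [(0.87, [0.4715, -0.2783, 0.0916])]
rack [(0.58, [0.4721, -0.1859, 0.0])]Traceback (most recent call last):
  File "<stdin>", line 8, in <module>
ValueError: it knows: bracket_hole, pin, rack
```

Run:
```python
from station import *
import cv2
for c in('scene','top','wrist'):
    r=read_camera(c);cv2.imwrite(f'pics/{c}0.png',r['pixels'][:,:,::-1])
    print(c,r['fx'],r['cx'],r['cy'],r['R'].round(3).tolist(),r['t'])
    for q in('pin','rack','bracket_hole'):
        print(q,[(d['p'],d['centre']) for d in spot_point(q,c)][:5])
    for q in ('pin','pin_button'):
      try: print('in',q,[(d['p'],d['centre']) for d in spot_in(q,c)][:5])
      except Exception as e: print(e)
```

```text
scene 527.3200101418745 328.1792533992578 233.70129004181283 [[0.653, 0.757, -0.012], [0.551, -0.486, -0.679], [-0.52, 0.436, -0.734]] [-0.24204073 -0.13364656  1.30366018]
pin [(0.93, [0.4733, -0.2759, 0.0877])]
rack [(0.59, [0.4707, -0.1861, -0.0019])]
bracket_hole [(0.97, [0.2231, -0.2398, 0.0996]), (0.75, [0.5058, 0.1871, 0.1013]), (0.67, [0.1955, 0.344, 0.096])]
in pin [(0.6, [0.4827, -0.279, 0.1245])]
in pin_button [(0.62, [0.496, -0.2837, 0.1346])]
top 474.64071833268736 317.051748226558 233.92903859643485 [[0.011, -1.0, 0.004], [-0.984, -0.011, -0.179], [0.179, -0.002, -0.984]] [0.01314383 0.42306975 1.02721197]
pin [(0.7, [0.4686, -0.277, 0.0885])]
rack [(0.8, [0.4721, -0.1896, 0.0005])]
bracket_hole [(0.86, [0.2238, -0.2386, 0.1002]), (0.72, [0.4989, 0.1873, 0.1]), (0.68, [0.1941, 0.3405, 0.1009])]
in pin [(0.94, [0.4647, -0.2706, 0.1323])]
in pin_button [(0.38, [0.4887, -0.2794, 0.1408])]
wrist 371.64829954431775 320.26823347947453 238.23787038481345 [[0.247, -0.969, -0.001], [-0.917, -0.234, 0.323], [-0.314, -0.079, -0.946]] [-0.67495307 -0.04187148  0.38137537]
pin []
rack []
bracket_hole []
in pin []
in pin_button []
```

View pics/scene0.png

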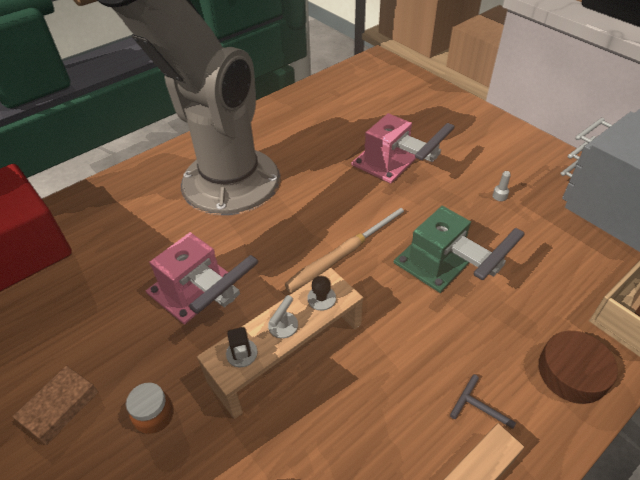

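View pics/top0.png

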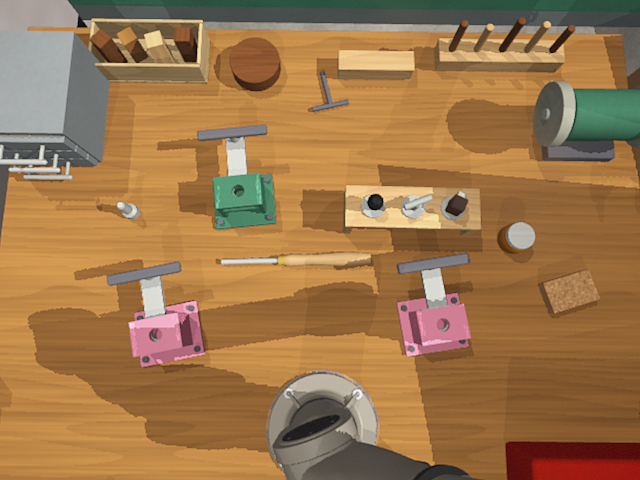

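View pics/wrist0.png

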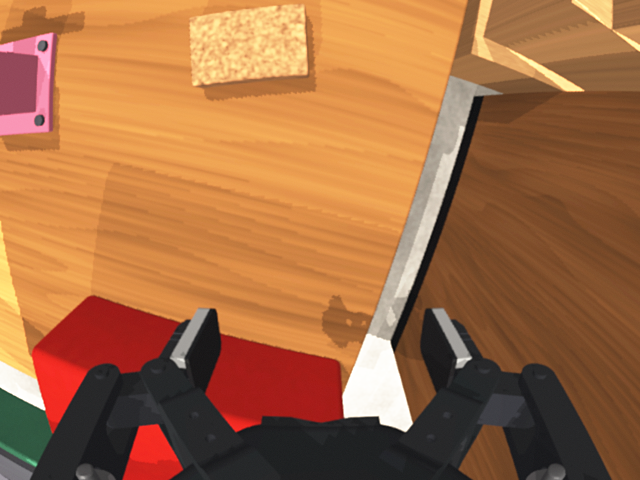

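Run:
```python
import cv2,numpy as np
from station import *
a=cv2.imread('pics/scene0.png')[260:400,190:380];b=cv2.imread('pics/top0.png')[170:250,330:500]
c=cv2.imread('pics/top0.png')[115:235,190:290]
cv2.imwrite('pics/z1.png',cv2.resize(a,None,fx=4,fy=4,interpolation=2))
cv2.imwrite('pics/z2.png',cv2.resize(b,None,fx=4.5,fy=4.5,interpolation=2))
r=read_camera('wrist');R=r['R'];C=-R.T@r['t'];o=get_obs()
from scipy.spatial.transform import Rotation as Ro
q=o['tool_rot'];T=Ro.from_quat(np.r_[q[1:],q[0]]).as_matrix()
print(T.round(3),'cam in tool',T.T@(C-o['eef_pos']),'axes',(T.T@R.T).round(3))
```

```text
[[ 0.969  0.248  0.   ]
 [ 0.248 -0.969 -0.   ]
 [ 0.     0.    -1.   ]] cam in tool [ 0.08278069  0.00038858 -0.06986496] axes [[-0.001 -0.946 -0.324]
 [ 1.    -0.001 -0.001]
 [ 0.001 -0.324  0.946]]
```

View pics/z1.png

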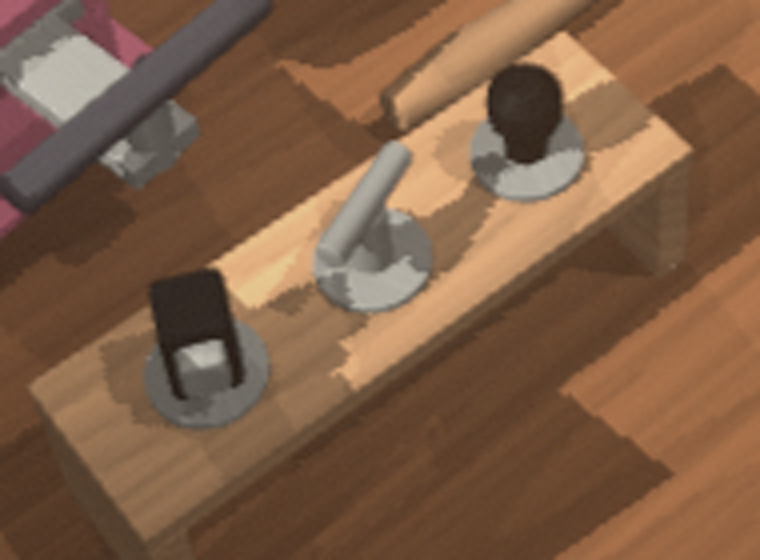

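View pics/z2.png

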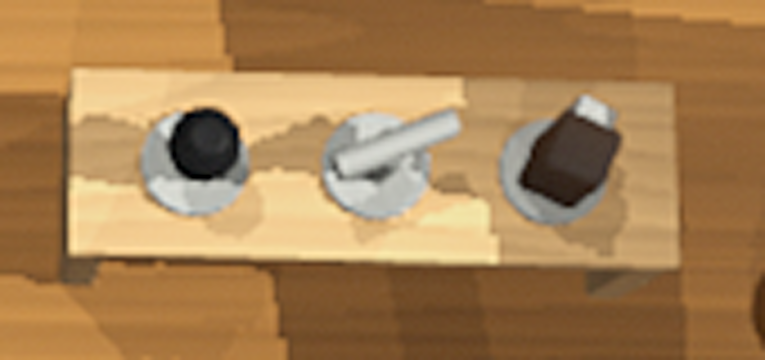

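Emit:
move_arm(gripper=[1,1,1,1,1], xyz=[[3.2,-2.4,0],[6.4,-4.8,0],[9.6,-7.2,0],[12.8,-9.6,0],[16,-12,0]], twist=[-0.12,-0.24,-0.36,-0.48,-0.6])

```text
t: 1.52
eef_pos: [0.2936, -0.4964, 0.3041]
tool_rot: [0.0, 0.91, 0.415, -0.0]
contact_force: [-0.1, -0.3, 0.5]
gripper_width: 0.996
```

```bash
cat > h.py <<'E'
from station import *
import numpy as np,cv2,sys
from scipy.spatial.transform import Rotation as Ro
def tool():
    o=get_obs();q=o['tool_rot'];return o,Ro.from_quat(np.r_[q[1:],q[0]]).as_matrix()
def rel(target,yang=None):
    o,T=tool();print('t',o['t'],'pos',o['eef_pos'].round(4),'f',o['contact_force'].round(1),'w',round(o['gripper_width'],3),'tilt',T[:,2].round(3),'yang',np.degrees(np.arctan2(T[1,1],T[0,1])).round(2))
    print('shift cm',(T.T@(np.array(target)-o['eef_pos'])*100).round(2))
    if yang is not None:
        a=np.degrees(np.arctan2(T[1,1],T[0,1]));print('twist',round(-np.radians(yang-a),3))
E
python3 -c "
from h import *
rel([.47,-.278,.30],-26)"
```

```text
t 1.5167 pos [ 0.2936 -0.4964  0.3041] f [-0.1 -0.3  0.5] w 0.996 tilt [ 0.    -0.001 -1.   ] yang -40.93
shift cm [28.05 -0.98  0.41]
twist -0.261
```

Emit:
move_arm(gripper=[1,1,1,1,1], xyz=[[4,-0.2,0],[8,-0.4,0],[12,-0.6,0],[16,-0.7,0],[20,-0.7,0]], twist=[-0.06,-0.12,-0.18,-0.24,-0.26])

```text
t: 1.93
eef_pos: [0.4201, -0.3413, 0.3043]
tool_rot: [0.0, 0.849, 0.528, -0.0]
contact_force: [0.8, -0.5, -0.0]
gripper_width: 0.999
```

```bash
python3 -c "
from h import *
rel([.47,-.278,.30],-26)
r=read_camera('wrist');cv2.imwrite('pics/w1.png',r['pixels'][:,:,::-1]);np.savez('w1.npz',**r)
for f in (spot_point,spot_in):
  for q in('pin','pin_button'):
    try: print(q,[(d['p'],d['centre']) for d in f(q,'wrist')][:4])
    except Exception as e: print(e)
"
```

```text
t 1.9333 pos [ 0.4201 -0.3413  0.3043] f [ 0.8 -0.5 -0. ] w 0.999 tilt [ 0.    -0.001 -1.   ] yang -26.2
shift cm [7.89 1.68 0.43]
twist -0.003
pin [(0.7, [0.4715, -0.2772, 0.0917])]
it knows: bracket_hole, pin, rack
pin [(0.86, [0.4708, -0.2749, 0.1483]), (0.32, [0.4886, -0.2834, 0.1388])]
pin_button [(0.92, [0.4885, -0.2825, 0.1399])]
```

View pics/w1.png

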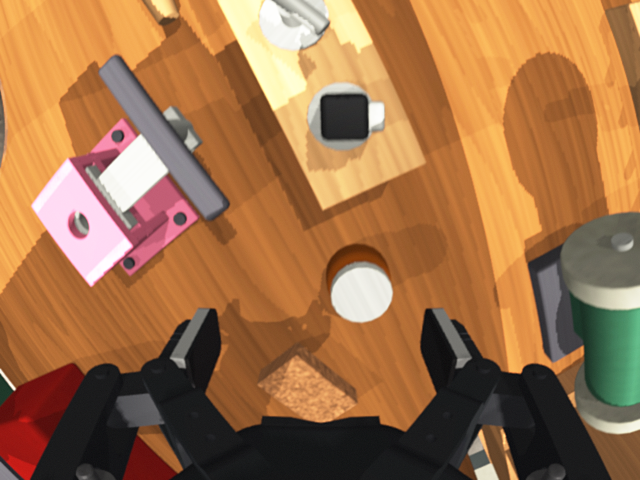

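```bash
cat >> h.py <<'E'
def ray(r,u,v,fish):
    a=np.array([(u-r['cx'])/r['fx'],(v-r['cy'])/r['fy']])
    if fish:
        th=np.linalg.norm(a);d=np.r_[a/th*np.sin(th),np.cos(th)]
    else: d=np.r_[a,1]
    R=r['R'];return -R.T@r['t'],R.T@d/np.linalg.norm(d)
def onz(r,u,v,z,fish):
    C,d=ray(r,u,v,fish);return C+d*(z-C[2])/d[2]
def tri(rays):
    A=sum(np.eye(3)-np.outer(d,d) for C,d in rays);b=sum((np.eye(3)-np.outer(d,d))@C for C,d in rays);return np.linalg.solve(A,b)
E
python3 -c "
from h import *
r=np.load('w1.npz');im=r['pixels'][70:160,290:400,::-1];cv2.imwrite('pics/z3.png',cv2.resize(im,None,fx=7,fy=6.6,interpolation=0))
"
```

```text
(no output)
```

View pics/z3.png

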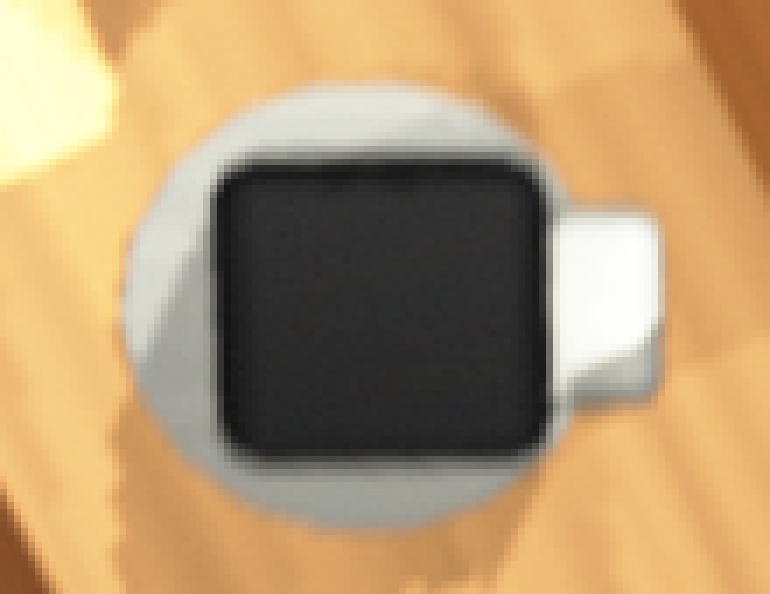

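```bash
python3 -c "
from h import *
r=np.load('w1.npz')
P=lambda x,y,z:onz(r,290+x/7-.5,70+y/6.6-.5,z,True)
c=[P(x,y,.145) for x,y in((211,155),(546,155),(551,463),(217,463))]
c=np.array(c);print(c.round(4),c.mean(0),np.linalg.norm(c-np.roll(c,-1,0),axis=1))
for i,j in((0,1),(3,2)):
  d=c[j]-c[i];print('ang',np.degrees(np.arctan2(d[1],d[0])))
L,B,T=P(122,310,.095),P(355,532,.095),P(365,78,.095)
print('flange',L,B,T,(B+T)/2,np.linalg.norm(B-T))
b1,b2=P(660,215,.138),P(660,400,.138);print('btn mid',(b1+b2)/2)
"
```

```text
[[ 0.4623 -0.2541  0.145 ]
 [ 0.4885 -0.2665  0.145 ]
 [ 0.4764 -0.2929  0.145 ]
 [ 0.45   -0.2802  0.145 ]] [ 0.469328   -0.27343098  0.145     ] [0.02896303 0.0289572  0.02928881 0.02881249]
ang -25.34454337959618
ang -25.62301720818783
flange [ 0.44741192 -0.26298139  0.095     ] [ 0.45840781 -0.29663863  0.095     ] [ 0.48204514 -0.25045723  0.095     ] [ 0.47022648 -0.27354793  0.095     ] 0.05187914003766536
btn mid [ 0.49256527 -0.28414307  0.138     ]
```

Emit:
move_arm(gripper=[1,1,1], xyz=[[4,0.8,0],[7.8,1.6,0],[7.8,1.6,0]], twist=[0,0,0])

```text
t: 2.38
eef_pos: [0.4722, -0.2749, 0.3044]
tool_rot: [-0.0, 0.848, 0.53, 0.002]
contact_force: [0.5, 0.7, 0.1]
gripper_width: 0.999
```

```bash
python3 -c "
from h import *
rel([.47,-.278,.30],-26)
r=read_camera('wrist');cv2.imwrite('pics/w2.png',r['pixels'][:,:,::-1]);np.savez('w2.npz',**r)
print([(d['p'],d['centre']) for d in spot_point('pin','wrist')][:4])
"
```

```text
t 2.3833 pos [ 0.4722 -0.2749  0.3044] f [0.5 0.7 0.1] w 0.999 tilt [ 0.003  0.003 -1.   ] yang -25.99
shift cm [-0.38 -0.06  0.44]
twist 0.0
[(0.73, [0.472, -0.2762, 0.0899])]
```

View pics/w2.png

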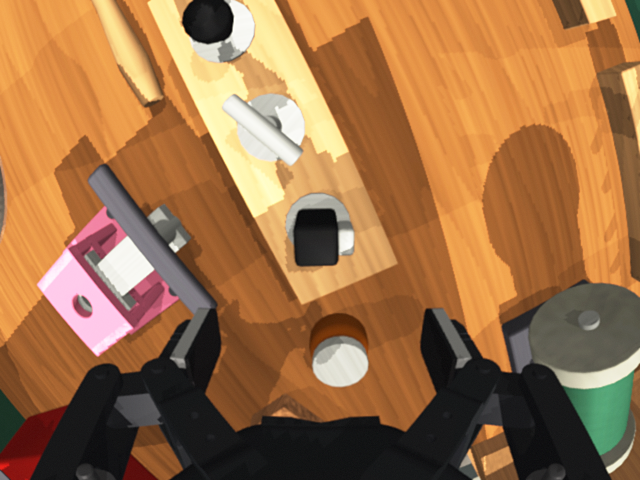

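```bash
python3 -c "
from h import *
r=np.load('w2.npz');im=r['pixels'][185:280,275:365,::-1];cv2.imwrite('pics/z4.png',cv2.resize(im,None,fx=6,fy=6,interpolation=0))
"
```

```text
(no output)
```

View pics/z4.png

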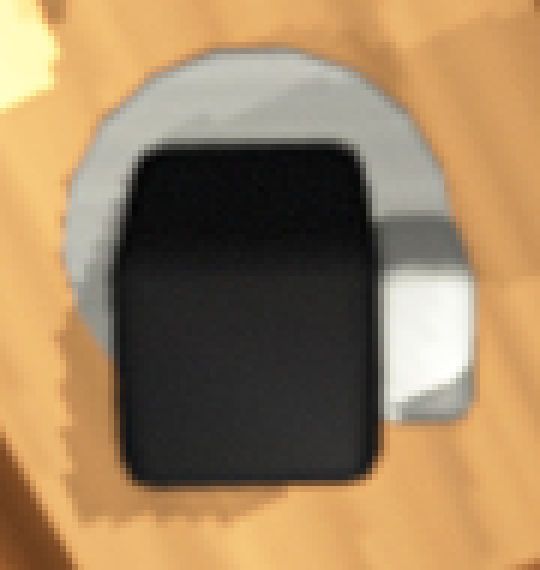

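```bash
python3 -c "
from h import *
a=np.load('w1.npz');b=np.load('w2.npz')
p1=[(211,155),(546,155),(551,463),(217,463)];p2=[(115,266),(376,266),(382,487),(121,487)]
X=[]
for (x,y),(u,v) in zip(p1,p2):
  X.append(tri([ray(a,290+x/7-.5,70+y/6.6-.5,True),ray(b,275+u/6-.5,185+v/6-.5,True)]))
X=np.array(X);print(X.round(4),X.mean(0))
P=lambda x,y,z:onz(b,275+x/6-.5,185+y/6-.5,z,True)
c=np.array([P(*p,.145) for p in p2]);print(c.round(4),c.mean(0),np.linalg.norm(c-np.roll(c,-1,0),axis=1))
for i,j in((0,1),(3,2)):
  d=c[j]-c[i];print('ang',np.degrees(np.arctan2(d[1],d[0])))
T,L,Rr=P(258,45,.095),P(63,240,.095),P(450,235,.095);print('fl',T,(L+Rr)/2,np.linalg.norm(L-Rr))
E=P(475,345,.138);print('btn',E)
s=dict(np.load('w1.npz'))
"
```

```text
[[ 0.4626 -0.2548  0.1519]
 [ 0.4875 -0.2667  0.1533]
 [ 0.4765 -0.2929  0.145 ]
 [ 0.4501 -0.2803  0.1444]] [ 0.4691508  -0.27366379  0.14864353]
[[ 0.4616 -0.2569  0.145 ]
 [ 0.4869 -0.2692  0.145 ]
 [ 0.4765 -0.2929  0.145 ]
 [ 0.4503 -0.2801  0.145 ]] [ 0.46881274 -0.2747783   0.145     ] [0.02815664 0.02584319 0.02916862 0.02583885]
ang -26.105503687078556
ang -26.069704215540433
fl [ 0.48141403 -0.25088042  0.095     ] [ 0.46991446 -0.27377295  0.095     ] 0.050709413948164556
btn [ 0.49230783 -0.28467093  0.138     ]
```

```bash
python3 -c "
from h import *
rel([.474,-.2757,.179],-25.8)"
```

```text
t 2.4833 pos [ 0.4685 -0.2802  0.3039] f [-0.3  0.6  0.5] w 0.998 tilt [-0. -0. -1.] yang -26.3
shift cm [ 0.66  0.3  12.49]
twist -0.009
```

Emit:
move_arm(gripper=[1,1,1,1,1], xyz=[[0.6,0.3,3],[0.6,0.3,6],[0.6,0.3,8],[0.6,0.3,9],[0.6,0.3,9]], twist=[-0.01,-0.01,-0.01,-0.01,-0.01])

```text
t: 2.9
eef_pos: [0.4713, -0.2777, 0.2116]
tool_rot: [-0.002, 0.848, 0.53, -0.002]
contact_force: [-0.1, 0.5, 0.0]
gripper_width: 0.995
```

```bash
python3 -c "
from h import *
rel([.474,-.2757,.179],-25.8)
r=read_camera('wrist');cv2.imwrite('pics/w3.png',r['pixels'][:,:,::-1]);np.savez('w3.npz',**r)
rel([.474,-.2757,.179],-25.8)
print([(d['p'],d['centre']) for d in spot_point('pin','wrist')][:4])
rel([.474,-.2757,.179],-25.8)
"
```

```text
t 2.9 pos [ 0.4713 -0.2777  0.2116] f [-0.1  0.5  0. ] w 0.995 tilt [-0.005  0.001 -1.   ] yang -25.97
shift cm [0.3  0.17 3.26]
twist -0.003
t 2.95 pos [ 0.4725 -0.2776  0.2134] f [-0.5 -0.9 -0. ] w 0.998 tilt [-0.002  0.    -1.   ] yang -25.94
shift cm [0.24 0.06 3.43]
twist -0.002
[(0.84, [0.4711, -0.2789, 0.0915])]
t 3.0 pos [ 0.4734 -0.2776  0.2145] f [0.2 0.3 0.3] w 0.998 tilt [ 0.    -0.001 -1.   ] yang -25.91
shift cm [ 0.2  -0.03  3.55]
twist -0.002
```

View pics/w3.png

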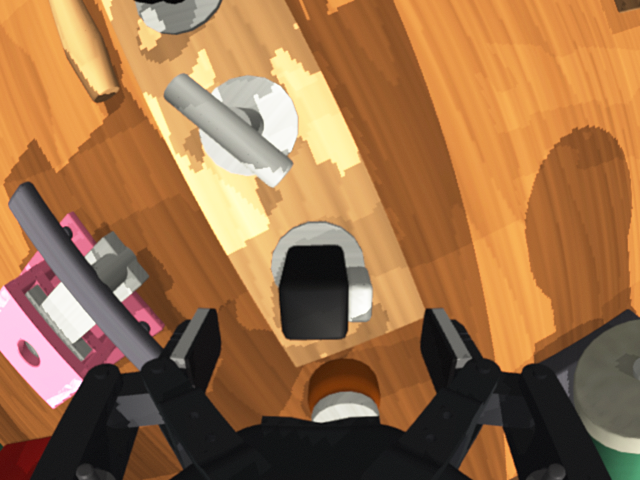

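```bash
python3 -c "
from h import *
b=np.load('w3.npz')
im=b['pixels'][210:350,255:390,::-1];cv2.imwrite('pics/z5.png',cv2.resize(im,None,fx=4,fy=4,interpolation=0))
C,d=ray(b,320,300,True);print(C)
def proj(X):
  c=b['R']@np.array(X)+b['t'];th=np.arctan2(np.hypot(c[0],c[1]),c[2]);s=b['fx']*th/np.hypot(c[0],c[1]);return b['cx']+c[0]*s,b['cy']+c[1]*s
ax=np.array([.470,-.2737]);
for k in np.radians(np.arange(0,360,30)): print(np.round(proj([*(ax+.026*np.array([np.cos(k),np.sin(k)])),.095]),0),end=' ')
"
```

```text
[ 0.50759521 -0.20322969  0.28142487]
[360. 246.] [344. 228.] [320. 220.] [295. 225.] [276. 241.] [269. 263.] [275. 285.] [291. 301.] [314. 307.] [337. 304.] [355. 290.] [364. 269.]
```

View pics/z5.png

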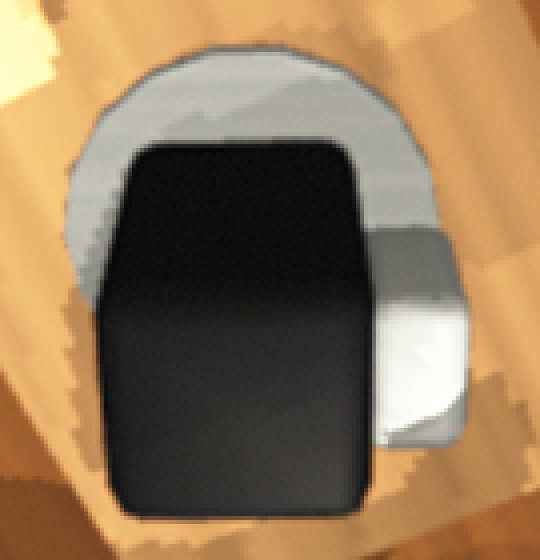

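Emit:
move_arm(gripper=[1,1,1,1], xyz=[[0.1,0,2],[0.1,0,3],[0.1,0,3.5],[0.1,0,3.5]], twist=[0,0,0,0])

```text
t: 3.33
eef_pos: [0.4737, -0.2754, 0.1786]
tool_rot: [-0.0, 0.847, 0.531, -0.0]
contact_force: [0.4, 0.5, -0.2]
gripper_width: 0.998
```

```bash
python3 -c "
from h import *
r=read_camera('wrist');cv2.imwrite('pics/w4.png',r['pixels'][:,:,::-1])
rel([.474,-.277,.179],-25.8)
"
```

```text
t 3.3833 pos [ 0.4741 -0.2754  0.1792] f [0.2 0.9 0.6] w 0.995 tilt [-0. -0. -1.] yang -25.8
shift cm [-0.14  0.06  0.02]
twist 0.0
```

View pics/w4.png

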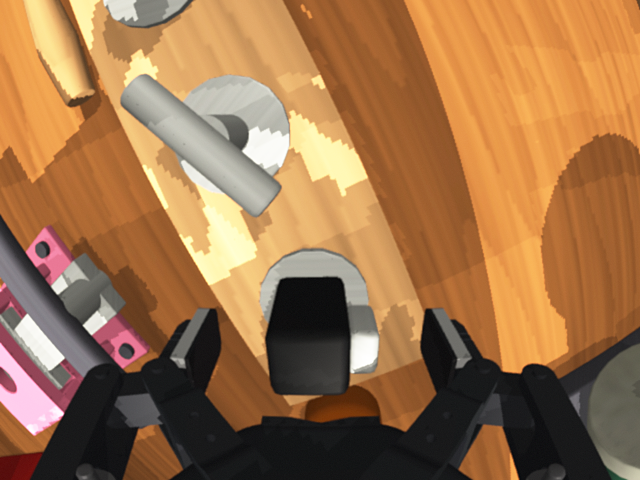

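Emit:
move_arm(gripper=[0.6,0.5,0.4,0.2,0], xyz=[[-0.1,0,0],[-0.1,0,0],[-0.1,0,0],[-0.1,0,0],[-0.1,0,0]], twist=[0,0,0,0,0], squeeze=40)

```text
t: 3.8
eef_pos: [0.4735, -0.276, 0.1797]
tool_rot: [-0.0, 0.847, 0.531, -0.0]
contact_force: [-3.6, 1.6, 5.7]
gripper_width: 0.379
```

Emit:
move_arm(gripper=[0,0,0,0], xyz=[[0,0,0],[0,0,0],[0,0,0],[0,0,0]], twist=[0,0,0,0])

```text
t: 4.13
eef_pos: [0.4734, -0.276, 0.1797]
tool_rot: [-0.0, 0.847, 0.531, -0.0]
contact_force: [-2.8, 0.9, 6.8]
gripper_width: 0.378
```

```bash
python3 -c "
from h import *
r=read_camera('wrist');cv2.imwrite('pics/w5.png',r['pixels'][:,:,::-1])
rel([.474,-.277,.179],-25.8);print(get_obs()['gripper_width']*85)
"
```

```text
t 4.1833 pos [ 0.4734 -0.276   0.1797] f [-3.4  1.9  7.3] w 0.379 tilt [-0. -0. -1.] yang -25.79
shift cm [-0.06  0.09  0.07]
twist 0.0
32.195239750335816
```

View pics/w5.png

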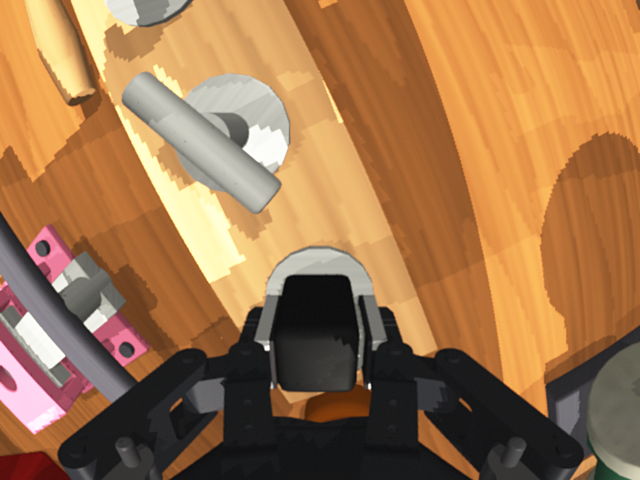

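Emit:
move_arm(gripper=[0,0,0,0,0], xyz=[[0,0,-2],[0,0,-5],[0,0,-9],[0,0,-13],[0,0,-15]], twist=[0,0,0,0,0])

```text
t: 4.6
eef_pos: [0.4749, -0.2764, 0.3337]
tool_rot: [0.002, 0.847, 0.532, 0.001]
contact_force: [0.3, -0.8, -2.0]
gripper_width: 0.377
```

Emit:
move_arm(gripper=[0,0,0], xyz=[[0,0,0],[0,0,0],[0,0,0]], twist=[0,0,0])

```text
t: 4.85
eef_pos: [0.4728, -0.2758, 0.3275]
tool_rot: [-0.001, 0.847, 0.532, -0.001]
contact_force: [0.1, -0.3, -2.7]
gripper_width: 0.379
```

```bash
python3 -c "
from h import *
for c in('scene','top'):
  r=read_camera(c);cv2.imwrite(f'pics/{c}1.png',r['pixels'][:,:,::-1]);np.savez(c+'1.npz',**r)
  print([(d['p'],d['centre']) for d in spot_point('pin',c)][:4])
  print([(d['p'],d['centre']) for d in spot_point('bracket_hole',c)][:4])
rel([.503,.187,.33],-25.8)
im=cv2.imread('pics/scene1.png')[190:400,180:470];cv2.imwrite('pics/z6.png',cv2.resize(im,None,fx=2.7,fy=2.7,interpolation=2))
im=cv2.imread('pics/top1.png')[110:235,180:300];cv2.imwrite('pics/z7.png',cv2.resize(im,None,fx=4.5,fy=4.5,interpolation=0))
"
```

```text
[(0.56, [0.4759, -0.2774, 0.2353])]
[(0.96, [0.1969, 0.3435, 0.0979]), (0.96, [0.2248, -0.2425, 0.1015]), (0.58, [0.5039, 0.1883, 0.1028])]
[(0.65, [0.4675, -0.2769, 0.2374])]
[(0.89, [0.1972, 0.3409, 0.1]), (0.78, [0.2248, -0.2383, 0.1012]), (0.56, [0.5, 0.185, 0.1017])]
t 5.15 pos [ 0.4734 -0.276   0.3279] f [ 0.7  0.3 -1.9] w 0.374 tilt [-0.002  0.001 -1.   ] yang -25.78
shift cm [ 42.98 -17.47  -0.17]
twist 0.0
```

View pics/z6.png

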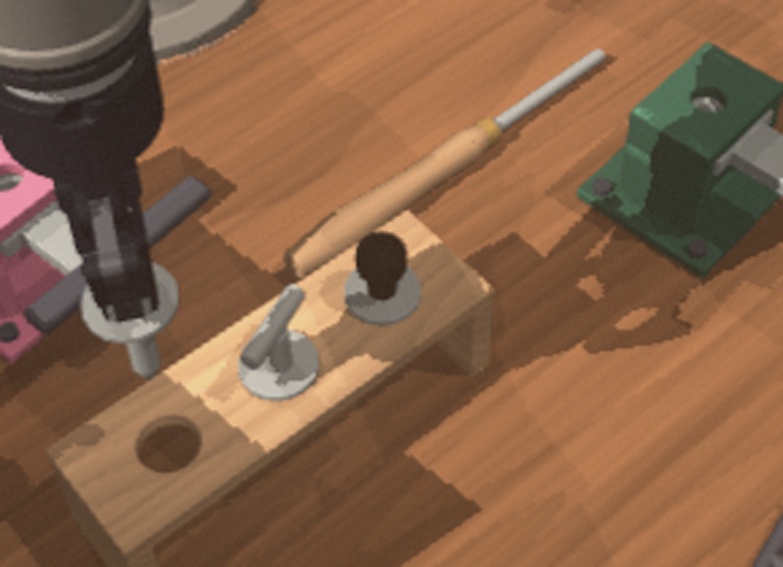

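View pics/z7.png

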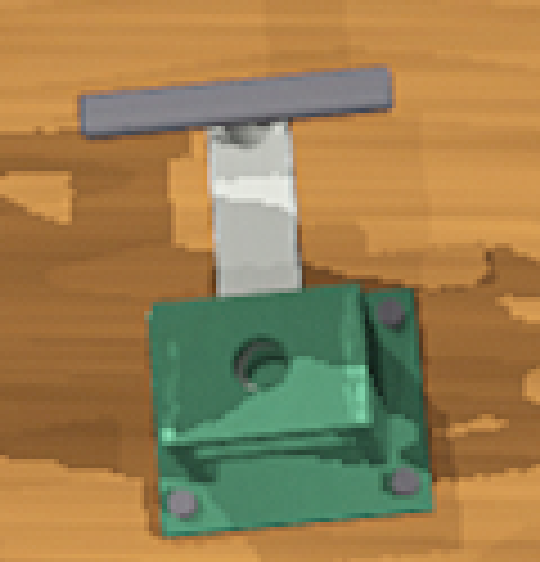

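```bash
python3 -c "
from h import *
a=np.load('scene1.npz');b=np.load('top1.npz')
im=a['pixels'][200:260,400:480,::-1];cv2.imwrite('pics/z8.png',cv2.resize(im,None,fx=9,fy=9,interpolation=0))
pa=(442.1,227.3);pb=(237.7,190.4)
print(tri([ray(a,*pa,False),ray(b,*pb,False)]),onz(a,*pa,.1,False),onz(b,*pb,.1,False))
"
```

```text
[0.504484   0.18853378 0.09683028] [0.50545181 0.18434698 0.1       ] [0.50469047 0.18923484 0.1       ]
```

View pics/z8.png

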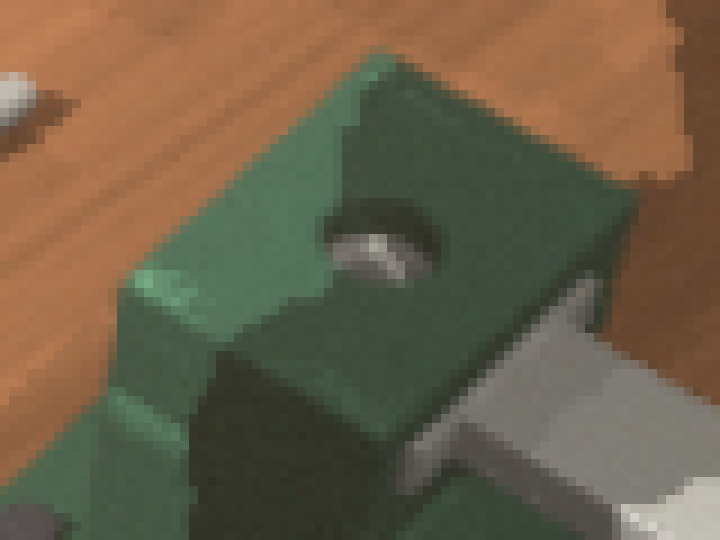

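Emit:
move_arm(gripper=[0,0,0,0,0], xyz=[[2,-0.8,0],[5.5,-2.2,0],[9.2,-3.7,0],[12.9,-5.2,0],[16.6,-6.7,0]], twist=[0,0,0,0,0])

```text
t: 5.57
eef_pos: [0.4853, -0.0959, 0.3286]
tool_rot: [-0.0, 0.847, 0.531, -0.0]
contact_force: [0.8, -0.4, -1.5]
gripper_width: 0.382
```

Emit:
move_arm(gripper=[0,0,0,0,0], xyz=[[3.7,-1.5,0],[7.4,-3,0],[11.1,-4.5,0],[14.8,-6,0],[18,-7.3,0]], twist=[0,0,0,0,0])

```text
t: 5.98
eef_pos: [0.4977, 0.0992, 0.3289]
tool_rot: [-0.0, 0.847, 0.532, 0.0]
contact_force: [0.9, -0.8, -1.6]
gripper_width: 0.376
```

```bash
python3 -c "
from h import *
r=read_camera('wrist');cv2.imwrite('pics/w6.png',r['pixels'][:,:,::-1]);np.savez('w6.npz',**r)
print([(d['p'],d['centre']) for d in spot_point('bracket_hole','wrist')][:4])
rel([.504,.187,.30],-25.8)
"
```

```text
[(0.57, [0.4989, 0.185, 0.0989])]
t 6.0833 pos [0.4975 0.1035 0.3293] f [-0.3  0.3 -2. ] w 0.373 tilt [ 0.001  0.004 -1.   ] yang -25.2
shift cm [ 7.82 -2.96  2.96]
twist 0.01
```

View pics/w6.png

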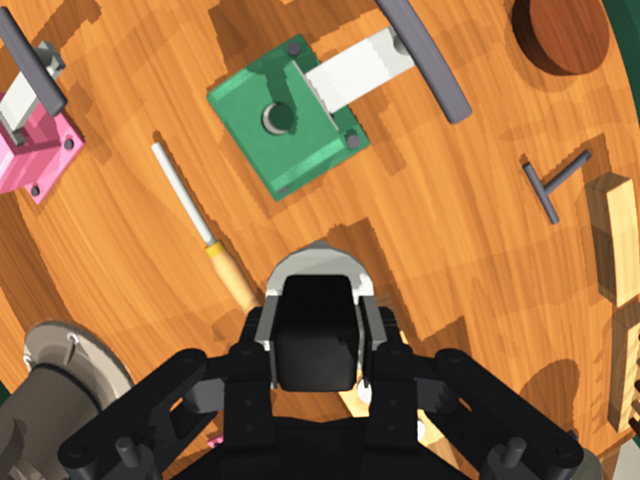

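```bash
python3 -c "
from h import *
b=np.load('w6.npz')
im=b['pixels'][60:180,200:380,::-1];cv2.imwrite('pics/z9.png',cv2.resize(im,None,fx=4.4,fy=4.4,interpolation=0))
im=b['pixels'][230:400,240:400,::-1];cv2.imwrite('pics/z10.png',cv2.resize(im,None,fx=3.5,fy=3.5,interpolation=0))
"
```

```text
(no output)
```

View pics/z9.png

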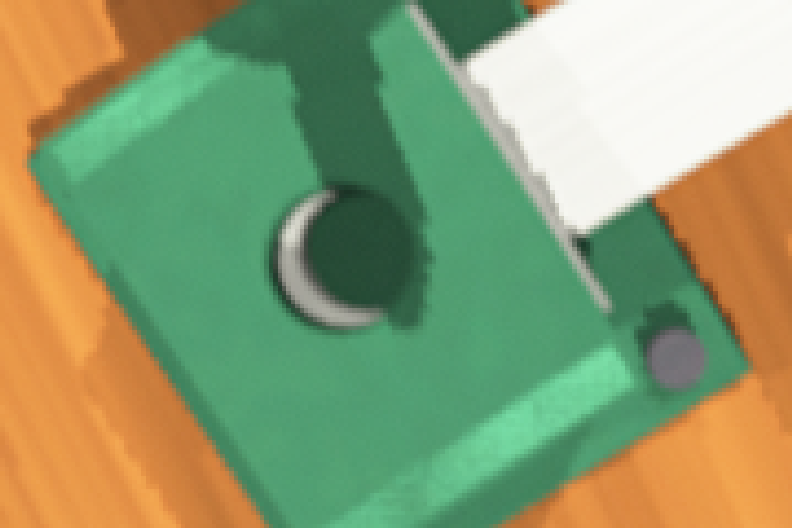

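View pics/z10.png

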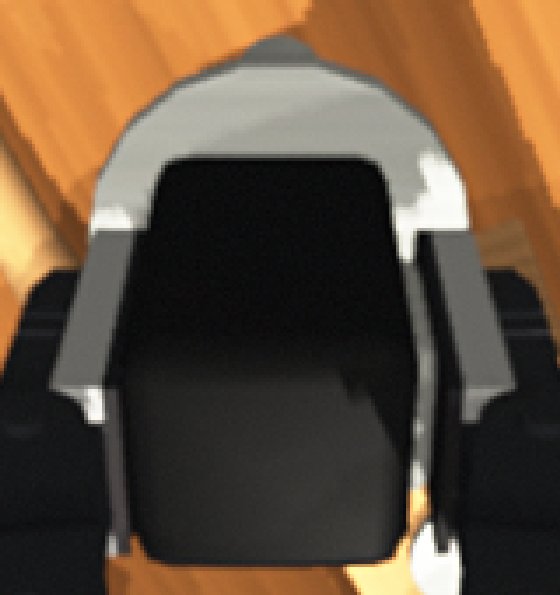

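```bash
python3 -c "
from h import *
b=np.load('w6.npz')
print('hole',onz(b,277.2,117.9,.1,True))
# tool axes from camera fixed extrinsic
Rtc=np.array([[-.001,-.946,-.324],[1,-.001,-.001],[.001,-.324,.946]]);pt=np.array([.08278,.00039,-.06986])
def inT(u,v,z):
  a=np.array([(u-b['cx'])/b['fx'],(v-b['cy'])/b['fy']]);th=np.linalg.norm(a);d=Rtc@np.r_[a/th*np.sin(th),np.cos(th)];return pt+d*(z-pt[2])/d[2]
L,R,T=[inT(u-.3,v-.3,.0847) for u,v in((266.3,297),(373.7,297),(320,247.7))]
print(L,R,T,'width',R[1]-L[1],'centre x',T[0]-.026,'y',(L[1]+R[1])/2)
print('tip edge',inT(320,241,.0847+.075))
"
```

```text
hole [0.50205271 0.1878913  0.1       ]
[ 0.00066893 -0.02544777  0.0847    ] [0.00065445 0.02527377 0.0847    ] [ 2.55497627e-02 -3.08214122e-05  8.47000000e-02] width 0.05072154174125387 centre x -0.0004502372520841895 y -8.700402806722379e-05
tip edge [ 2.24588107e-03 -3.06820377e-05  1.59700000e-01]
```

```bash
python3 -c "
from h import *
rel([.503,.188,.275],-25.8)
"
```

```text
t 6.0833 pos [0.4975 0.1035 0.3293] f [-0.3  0.3 -2. ] w 0.373 tilt [ 0.001  0.004 -1.   ] yang -25.2
shift cm [ 7.86 -3.09  5.46]
twist 0.01
```

Emit:
move_arm(gripper=[0,0,0,0,0], xyz=[[3,-1.2,0],[6,-2.4,0],[7.8,-3.1,1.5],[7.8,-3.1,3],[7.8,-3.1,3]], twist=[0,0,0,0,0])

```text
t: 6.5
eef_pos: [0.5027, 0.1803, 0.296]
tool_rot: [-0.001, 0.846, 0.533, -0.002]
contact_force: [-0.8, -0.2, -1.5]
gripper_width: 0.375
```

Emit:
move_arm(gripper=[0,0], xyz=[[0,0,1],[0,0,1]], twist=[0,0])

```text
t: 6.67
eef_pos: [0.5039, 0.1784, 0.2874]
tool_rot: [0.0, 0.847, 0.531, -0.001]
contact_force: [0.2, -0.3, -2.5]
gripper_width: 0.374
```

```bash
python3 -c "
from h import *
r=read_camera('wrist');cv2.imwrite('pics/w7.png',r['pixels'][:,:,::-1]);np.savez('w7.npz',**r)
r=read_camera('scene');cv2.imwrite('pics/s7.png',cv2.resize(r['pixels'][130:310,360:560,::-1],None,fx=3.3,fy=3.3,interpolation=2));np.savez('s7.npz',**r)
rel([.503,.188,.275],-25.8)
"
```

```text
t 6.7667 pos [0.5044 0.1789 0.2889] f [ 0.7  0.5 -1.7] w 0.376 tilt [-0.    -0.001 -1.   ] yang -25.88
shift cm [ 0.76 -0.52  1.39]
twist -0.001
```

View pics/w7.png

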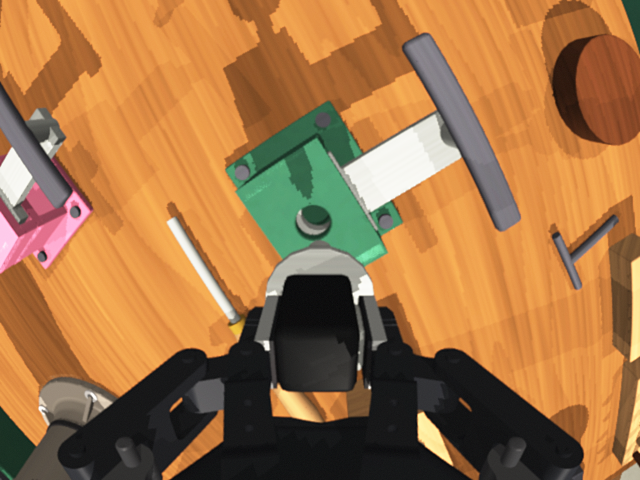

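View pics/s7.png

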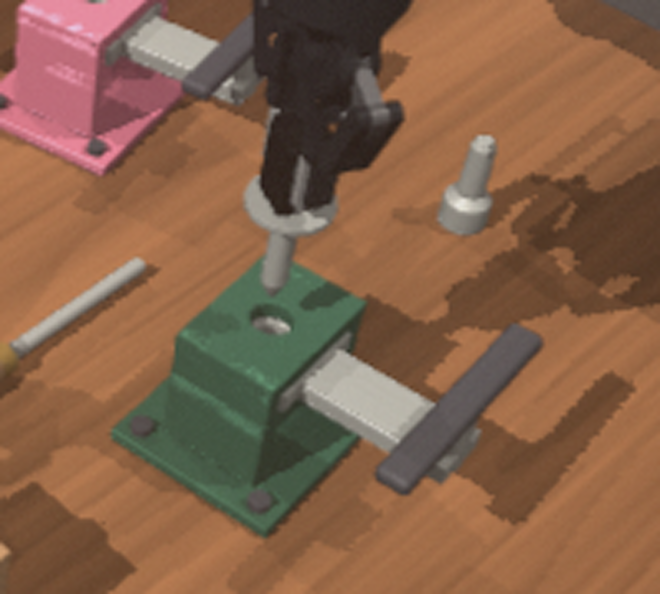

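```bash
python3 -c "
from h import *
b=np.load('w7.npz');a=np.load('w6.npz')
im=b['pixels'][190:280,270:370,::-1];cv2.imwrite('pics/z11.png',cv2.resize(im,None,fx=6,fy=6,interpolation=0))
print('hole',onz(b,313.5,221,.1,True),tri([ray(a,277.2,117.9,True),ray(b,313.5,221,True)]))
"
```

```text
hole [0.50225063 0.1877827  0.1       ] [0.50218576 0.18786353 0.10027333]
```

View pics/z11.png

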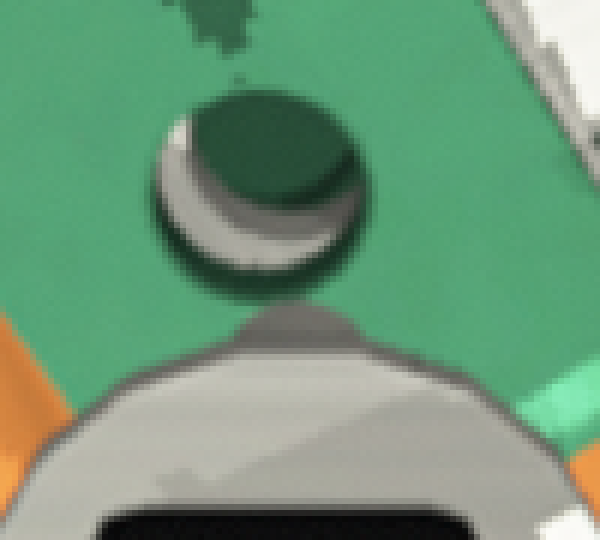

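Emit:
move_arm(gripper=[0,0,0,0,0], xyz=[[0.5,-0.3,0],[0.85,-0.55,0.4],[0.85,-0.55,0.4],[0.85,-0.55,0.4],[0.85,-0.55,0.4]], twist=[0,0,0,0,0])

```text
t: 7.18
eef_pos: [0.5029, 0.1901, 0.285]
tool_rot: [0.0, 0.847, 0.532, 0.0]
contact_force: [-0.1, 0.2, -1.4]
gripper_width: 0.376
```

```bash
python3 -c "
from h import *
r=read_camera('wrist');cv2.imwrite('pics/w8.png',cv2.resize(r['pixels'][180:400,220:420,::-1],None,fx=2.7,fy=2.7))
r=read_camera('scene');cv2.imwrite('pics/s8.png',cv2.resize(r['pixels'][180:270,400:500,::-1],None,fx=6,fy=6,interpolation=2));np.savez('s8.npz',**r)
r=read_camera('top');cv2.imwrite('pics/t8.png',cv2.resize(r['pixels'][130:250,190:290,::-1],None,fx=5,fy=5,interpolation=2));np.savez('t8.npz',**r)
rel([.503,.189,.275],-25.8)
"
```

```text
t 7.3333 pos [0.503  0.1899 0.285 ] f [ 0.3  0.1 -1.8] w 0.377 tilt [ 0. -0. -1.] yang -25.79
shift cm [-0.08  0.04  1.  ]
twist 0.0
```

View pics/w8.png

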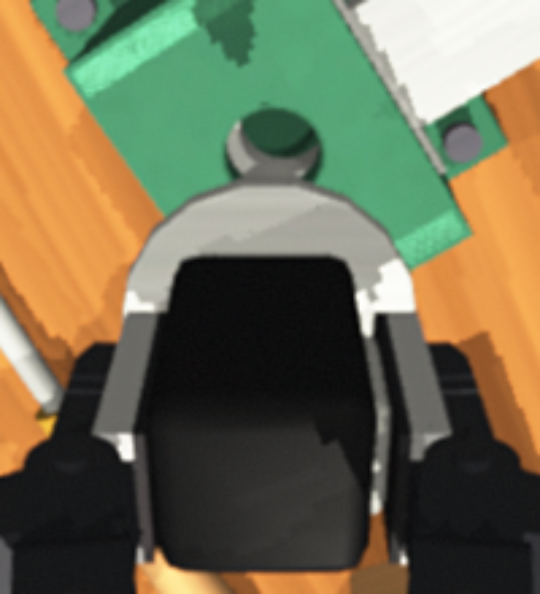

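View pics/s8.png

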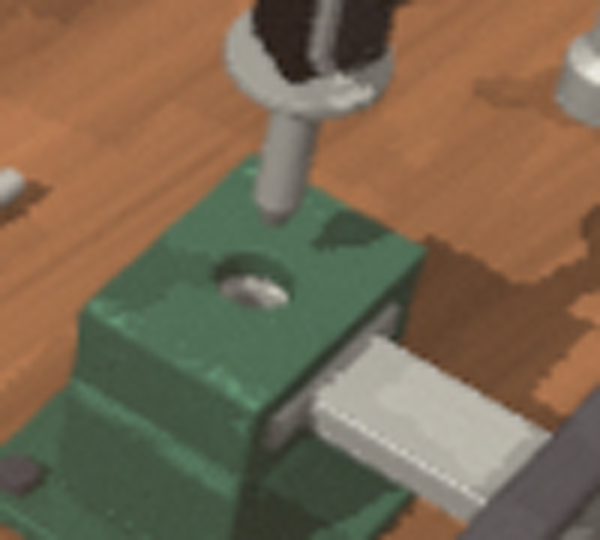

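View pics/t8.png

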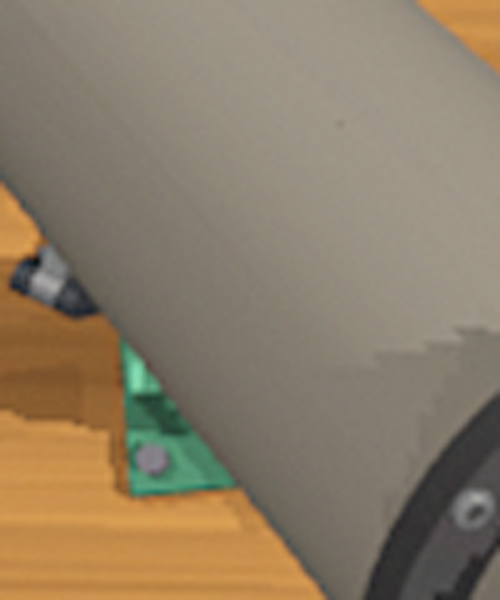

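```bash
python3 -c "
from h import *
b=np.load('s8.npz')
def pr(X):
  c=b['R']@np.array(X)+b['t'];return (c[:2]/c[2]*b['fx']+[b['cx'],b['cy']]).round(1)
print('hole',pr([.502,.1877,.1]),'seen 442.2 227');
for X in([.503,.1899,.125],[.5023,.1885,.125],[.5015,.187,.125]): print('tip',pr(X),'seen 446.3 ~215.5')
"
```

```text
hole [441.9 225.5] seen 442.2 227
tip [444.9 216.5] seen 446.3 ~215.5
tip [444.1 216.6] seen 446.3 ~215.5
tip [443.3 216.8] seen 446.3 ~215.5
```

```bash
python3 -c "
from h import *
b=np.load('s8.npz')
im=b['pixels'][180:245,415:475,::-1];cv2.imwrite('pics/z12.png',cv2.resize(im,None,fx=9,fy=9,interpolation=0))
def pr(X):
  c=b['R']@np.array(X)+b['t'];return (((c[:2]/c[2]*b['fx']+[b['cx'],b['cy']])-[415,180]+.5)*9).round(0)
for z in(.125,.137,.16,.18,.195): print(z,pr([.503,.1899,z]),pr([.5023,.1885,z]))
print('hole',pr([.502,.1877,.1]))
"
```

```text
0.125 [273. 333.] [267. 334.]
0.137 [282. 294.] [275. 295.]
0.16 [298. 217.] [291. 218.]
0.18 [313. 148.] [306. 149.]
0.195 [324.  95.] [317.  96.]
hole [247. 414.]
```

View pics/z12.png

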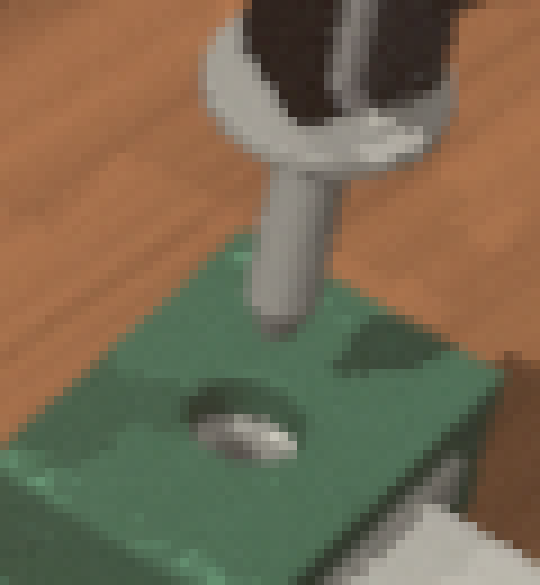

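Emit:
move_arm(gripper=[0,0,0,0,0], xyz=[[-0.1,0,1],[-0.1,0,2],[-0.1,0,3],[-0.1,0,4],[-0.1,0,4]], twist=[0,0,0,0,0])

```text
t: 7.75
eef_pos: [0.5012, 0.1884, 0.242]
tool_rot: [-0.0, 0.847, 0.532, -0.002]
contact_force: [0.7, -0.4, -1.7]
gripper_width: 0.373
```

```bash
python3 -c "
from h import *
r=read_camera('scene');cv2.imwrite('pics/s9.png',cv2.resize(r['pixels'][180:270,400:500,::-1],None,fx=6,fy=6,interpolation=2))
rel([.5025,.189,.19],-25.8)
"
```

```text
t 7.8 pos [0.5016 0.1887 0.2431] f [-0.6 -0.4 -1.9] w 0.378 tilt [-0.003 -0.001 -1.   ] yang -25.77
shift cm [0.07 0.08 5.31]
twist 0.001
```

View pics/s9.png

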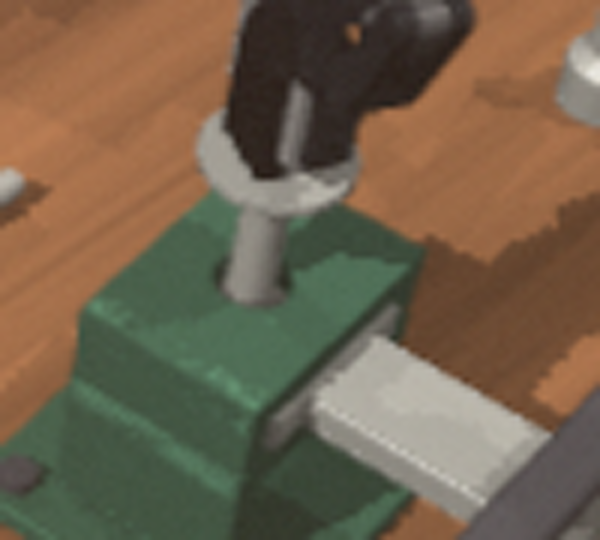

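The shank is in the hole (about pixel 253,285 of the crop), centred, no contact force. Continuing down.

Emit:
move_arm(gripper=[0,0,0,0,0], xyz=[[0,0,1],[0,0,2],[0,0,3],[0,0,4],[0,0,4.4]], twist=[0,0,0,0,0])

```text
t: 8.22
eef_pos: [0.5017, 0.1887, 0.1989]
tool_rot: [-0.0, 0.847, 0.532, -0.001]
contact_force: [-0.4, -1.3, -2.1]
gripper_width: 0.379
```

Emit:
move_arm(gripper=[0,0,0], xyz=[[0,0,0],[0,0,0.3],[0,0,0.5]], twist=[0,0,0])

```text
t: 8.47
eef_pos: [0.5027, 0.1894, 0.196]
tool_rot: [0.0, 0.847, 0.532, 0.0]
contact_force: [-0.9, 0.8, -2.2]
gripper_width: 0.378
```

```bash
python3 -c "
from h import *
r=read_camera('scene');cv2.imwrite('pics/s10.png',cv2.resize(r['pixels'][180:270,400:500,::-1],None,fx=6,fy=6,interpolation=2))
rel([.5025,.189,.1897],-25.8)
"
```

```text
t 8.5167 pos [0.5025 0.1893 0.1957] f [ 0.2  0.5 -1.7] w 0.376 tilt [ 0.  0. -1.] yang -25.78
shift cm [-0.02  0.01  0.6 ]
twist 0.0
```

View pics/s10.png

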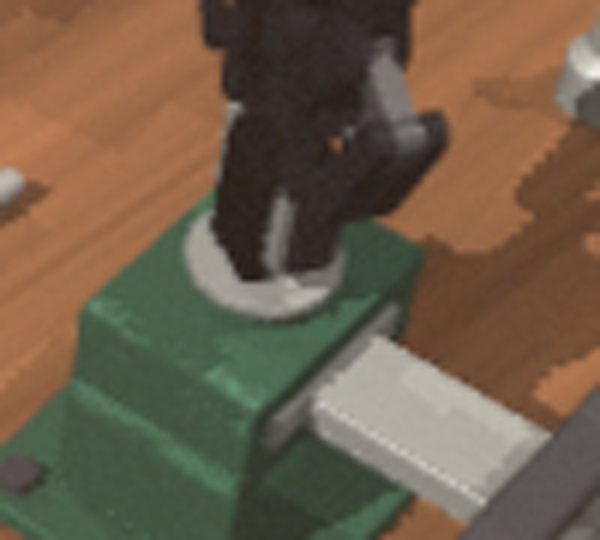

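Emit:
move_arm(gripper=[0,0,0], xyz=[[0,0,0.2],[0,0,0.4],[0,0,0.4]], twist=[0,0,0])

```text
t: 8.77
eef_pos: [0.5024, 0.1891, 0.1917]
tool_rot: [0.0, 0.847, 0.532, -0.0]
contact_force: [0.4, 0.9, -2.9]
gripper_width: 0.376
```

Emit:
move_arm(gripper=[0,0,0], xyz=[[0,0,0.1],[0,0,0.2],[0,0,0.2]], twist=[0,0,0])

```text
t: 9.02
eef_pos: [0.5024, 0.1891, 0.1898]
tool_rot: [0.0, 0.847, 0.531, -0.0]
contact_force: [-0.3, -0.1, -1.9]
gripper_width: 0.375
```

Emit:
move_arm(gripper=[0,0,0], xyz=[[0,0,0.1],[0,0,0.15],[0,0,0.15]], twist=[0,0,0])

```text
t: 9.27
eef_pos: [0.5024, 0.1893, 0.1896]
tool_rot: [0.0, 0.847, 0.532, -0.0]
contact_force: [-4.6, -2.3, 11.0]
gripper_width: 0.377
```

```bash
python3 -c "
from h import *
r=read_camera('scene');cv2.imwrite('pics/s11.png',cv2.resize(r['pixels'][180:270,400:500,::-1],None,fx=6,fy=6,interpolation=2))
rel([.5025,.189,.1897],-25.8)
"
```

```text
t 9.3167 pos [0.5024 0.1892 0.1896] f [-4.2 -1.7 11.2] w 0.379 tilt [ 0.    -0.001 -1.   ] yang -25.78
shift cm [-0.02  0.02 -0.01]
twist 0.0
```

View pics/s11.png

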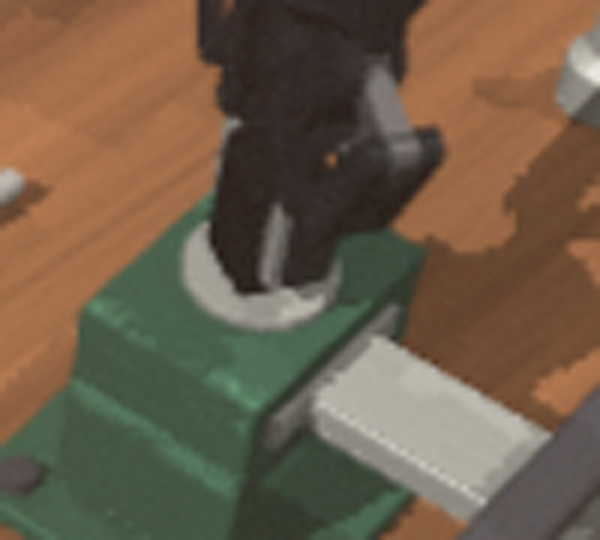

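Emit:
move_arm(gripper=[0.5,0.6,0.8,1,1], xyz=[[0,0,0],[0,0,0],[0,0,0],[0,0,0],[0,0,0]], twist=[0,0,0,0,0])

```text
t: 9.73
eef_pos: [0.5023, 0.1893, 0.1882]
tool_rot: [-0.0, 0.847, 0.532, -0.0]
contact_force: [-0.2, -0.6, -0.4]
gripper_width: 0.989
```

```bash
python3 -c "
from h import *
for c in ('wrist','scene'):
  r=read_camera(c);p=r['pixels'][:,:,::-1];cv2.imwrite(f'pics/{c}12.png',p[180:400,200:440] if c=='wrist' else cv2.resize(p[180:270,400:500],None,fx=6,fy=6,interpolation=2))
rel([.5025,.189,.1897],-25.8)
"
```

```text
t 9.8333 pos [0.5023 0.1892 0.1883] f [-0.2 -0.1  0.3] w 1.004 tilt [-0.  0. -1.] yang -25.78
shift cm [-0.01  0.03 -0.14]
twist 0.0
```

View pics/wrist12.png

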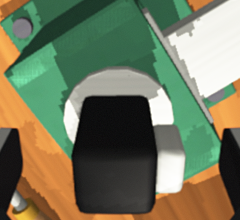

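View pics/scene12.png

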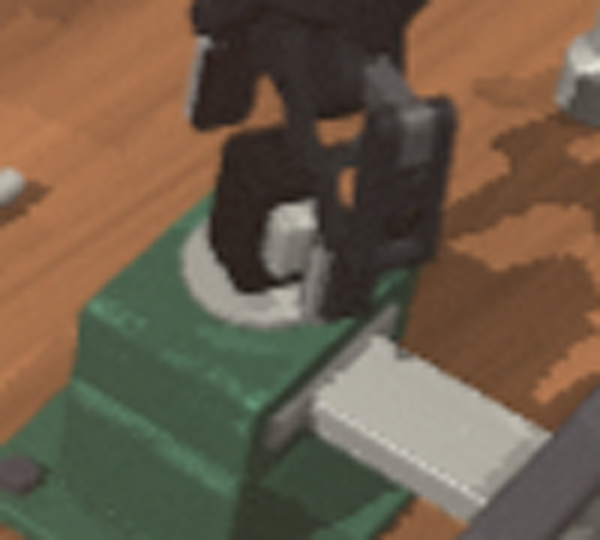

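Button is out and the flange sits flat. Retreating straight up.

Emit:
move_arm(gripper=[1,1,1,1,1], xyz=[[0,0,-2],[0,0,-5],[0,0,-9],[0,0,-13],[0,0,-15]], twist=[0,0,0,0,0])

```text
t: 10.25
eef_pos: [0.5034, 0.1903, 0.3431]
tool_rot: [0.0, 0.847, 0.532, 0.003]
contact_force: [-0.2, 0.7, 0.7]
gripper_width: 0.996
```

Emit:
move_arm(gripper=[1,1,1,1,1], xyz=[[-3,0,0],[-6,0,0],[-9,0,0],[-12,0,0],[-12,0,0]], twist=[0,0,0,0,0])

```text
t: 10.67
eef_pos: [0.4481, 0.0759, 0.3378]
tool_rot: [0.001, 0.849, 0.529, -0.002]
contact_force: [0.1, -0.1, -1.1]
gripper_width: 0.995
```

```bash
python3 -c "
from h import *
for c in ('wrist','scene'):
  r=read_camera(c);p=r['pixels'][:,:,::-1];cv2.imwrite(f'pics/{c}13.png',p if c=='wrist' else cv2.resize(p[170:290,390:530],None,fx=5,fy=5,interpolation=2))
  print([(d['p'],d['centre']) for d in spot_point('pin',c)][:3])
rel([.5025,.189,.1897],-25.8)
"
```

```text
[(0.64, [0.5022, 0.1889, 0.1026])]
[(0.76, [0.5056, 0.1888, 0.1001])]
t 10.8667 pos [0.4506 0.0821 0.3386] f [ 1.3 -0.3  0.1] w 1.003 tilt [ 0.001  0.001 -1.   ] yang -25.73
shift cm [11.87  0.03 14.9 ]
twist 0.001
```

View pics/wrist13.png

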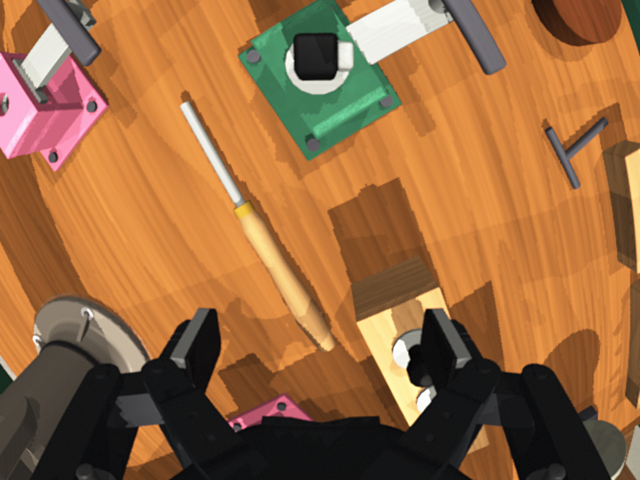

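View pics/scene13.png

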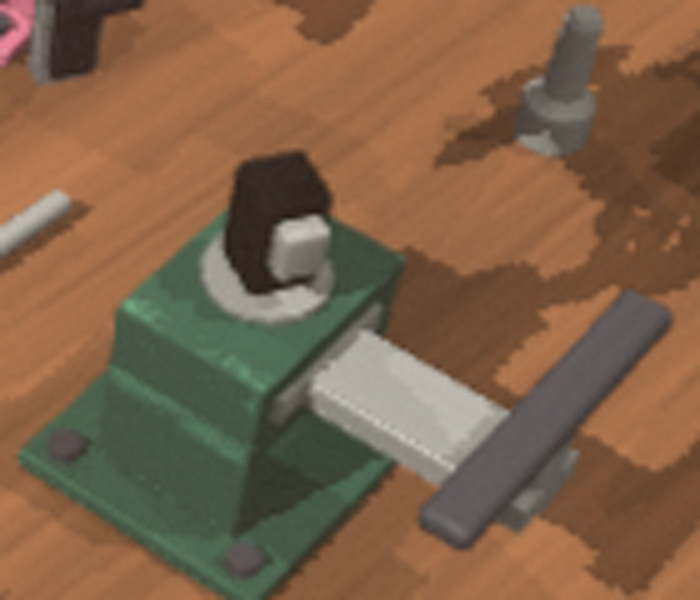

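The pin sits upright in the green bracket, at about (265,265) in the crop. Its flange is flush, the button is out, and the gripper is well clear.

```bash
python3 -c "
from station import *
print(hand_in())"
```

```text
the job is handed in; nothing more can be done
None
```

The push-button pin is in the green bracket, and I handed the job in at about 11 s of the 45 s allowed.

- **Grip:** I took the pin by its button and flat back at 40 N. The opening read 32 mm against the 33 mm expected with the button fully in, and it stayed near that until release.
- **Insertion:** The pin went down through the holes with no contact force. The flange then met the bracket at 11 N, at tool height 0.1896 m (expected 0.1897 m).
- **Release:** I opened the gripper, lifted straight up and moved clear. The camera pictures show the button out, the flange flat on the bracket and the other pins still in the rack. The pin-finding network puts the pin's origin 100 to 103 mm above the bench, against 100 mm for the bracket's top face.

**Not checked:** The balls are hidden under the bracket, so I could not see them. I take them to be locked because the button sprang out, and I did not do a pull test. The hole-position estimates disagreed by 2 to 4 mm, within the hole's ±5 mm clearance, and I went by the wrist camera's measurement.

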